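# Fetch the bath brush from under the organiser's sliding tray

## Task

Fetch the long-handled bath brush for the resident: it lies in the bottom of the white two-tier organiser, partly under the sliding top tray, next to a long shoehorn that stays in its lane. If the tray stands where it leaves too little room at both ends, slide it along out of the way; then tip the brush up and draw it out slantwise through the gap. Finish while still holding the brush in the gripper, quite still and with every part of it at least 10 cm above the tray, and leave the other things where they are.

Things in the scene. Friction and masses are not known exactly. Their poses are not given: they have to be found in the camera images.
- organiser: White plastic two-tier vanity organiser, heavy, does not move: an open bin 262 mm wide (its x), 298 mm long (its y), 72 mm high, walls and floor 4 mm thick. Origin at the centre of its underside, z up. A partition along y at x = 0, 56 mm high, makes two lanes 125 mm wide, centre lines at x = -64.5 and +64.5 mm. The sliding tray runs on top of its side rims.
- tray (a joint): Position of the sliding top tray along the organiser's y, m: 0 = at the -y end, 0.180 = at the +y end (end stops). May start anywhere between, slides stiffly (about 2 N), stays where left, cannot be lifted off. Its centre lies at y = -90 mm + this value in the organiser's frame. At either end stop the gap over the bin's other end is 176 mm long.
- tray_mid (a point): Centre of the white tray in plan, at the height of its rim; moves with the tray. The tray is 262 mm wide, 118 mm long along the organiser's y, its bottom 72.5 mm and its rim 100.5 mm above the table. The small grooming things in it lie below its rim and stay put. It can be pushed with closed fingers against the outside of its end wall.
- brush: Wooden bath brush, 270 mm long, about 0.12 kg, lying tufts up on the floor of either lane, along it. Origin at mid-length on its underside (also its balance point), z up, +y to the head (roughly the organiser's +y). Handle y -135 to -15 mm: 28 mm wide and high; neck to y +65: 20 wide, 24 high; head to y +135: 46 wide, wood 16 thick, tufts to 29 mm. Too long to lift out level past the tray.
- brush_head (a point): Tip of the brush's head (y = +135 mm, 8 mm above its underside).
- brush_tail (a point): End of the brush's handle (y = -135 mm, 14 mm above its underside).
- shoehorn: Long steel shoehorn, 265 mm long, up to about 45 mm wide and 8 mm thick, lying in the other lane along y, blade at +y; origin near mid-length on its underside. To be left lying there.
- pill_organiser: Bystander: blue seven-lid pill organiser, 150 x 34 x 23 mm, on the table just beyond one end of the organiser. Origin at the centre of its underside.
- denture_case: Bystander: pink denture case, 88 x 82 x 43 mm, on the table just beyond the other end of the organiser. Origin at the centre of its underside.
- magnifier: Bystander: chrome hand magnifier lying flat, lens 86 mm across, handle to -y, 185 mm long in all, 13 mm high, on the table behind the organiser. Origin under the lens centre.
- lotion_bottle: Bystander: white lotion bottle, 60 mm across, 155 mm high, standing on the table well to the right. Origin at the centre of its underside.
- tumbler: Bystander: glass tumbler, 72 mm across, 95 mm high, standing on the table well to the left. Origin at the centre of its underside.

How it is judged:
At the end, for the whole second after the job is handed in: The brush is held still in the fingers with both its ends more than 187 mm above the table (about 9 cm above the tray), touching neither organiser nor shoehorn; the shoehorn still lies on the floor of its lane within 40 mm of where it started (height (world z) of each of brush_head, brush_tail above 0.187 m and contact force between the fingers and brush above 1 N and contact force between brush and organiser below 0.05 N and contact force between brush and shoehorn below 0.05 N and linear speed of brush below 0.03 m/s and angular speed of brush below 0.2 rad/s and z of shoehorn in the frame of organiser below 0.02 m and distance of shoehorn from where it was at the start of the episode below 0.04 m); the arm keeps its last pose, push and grip.
It fails at once if a bystander is pushed more than 30 mm or knocked over (distance of any of pill_organiser, denture_case, magnifier, lotion_bottle, tumbler from where it was at the start of the episode above 0.03 m or angle between any of lotion_bottle, tumbler's own z axis and vertical above 0.6 rad).
It fails at once if the shoehorn is taken out of its lane (z of shoehorn in the frame of organiser above 0.06 m).
It also fails if it takes over 48 s, if anything falls off the work surface, if the arm or the gripper's body presses on something with over 40 N, if the wrist force passes 120 N, or if a joint passes its speed limit or range.

## Robot

A 6-joint arm with a two-finger parallel gripper is mounted at the origin on the work surface. World frame = base frame: x ahead of the robot, y to its left, z up, the work surface at z = 0. Lengths are in m, angles in rad, forces in N, time in s.
With the tool pointing down it reaches from about 0.375 to 0.975 m from the base axis. Payload 3.8 kg.
Tool frame: the origin (TCP) lies at the very end of the fingers, on their centre line; the grasp point (between the pads) lies 19 mm behind it; z points along the fingers, x is the direction in which the jaws open and shut, and the axes are right-handed (so a half turn about z gives the same grasp; the last joint's range is limited). The gripper opens to 85 mm and grips with 20 to 120 N. Pads are 22 mm wide; open, the fingers measure 114 mm over their backs; the gripper's body (76 mm by 85 mm) begins 54 mm behind the grasp point. The pads swing forward as they close: fully open they stand 13 mm farther back than shut.
Start: joints at [-1.247, 0.264, 1.604, -0, 1.274, -0.037], TCP at [0.238, -0.632, 0.231] pointing down, gripper open.
Joint ranges: [-2.63, 2.63], [-0.94, 2.18], [0.31, 2.57], [-1.31, 4.45], [0, 2.66], [-2.55, 2.55]. Speed limits (rad/s): [2.57, 2.57, 3.14, 3.14, 3.14, 3.14].

## Interface

Orientations are given as a 3x3 rotation matrix whose columns are the frame's x, y, z axes.
In Python, from cell import env gives the robot as it stands.
- The arm moves only by the shell command python3 -m jog 'ROWS' [FORCE]. ROWS is a JSON object of lists of equal length, an entry for each row: "slide": the shift along the tool's x, y, z in mm, a list of three; "delta_rot": the turn, a rotation vector about the tool's x, y, z in rad, a list of three; "hand": the finger opening in mm, from 0 to 85.4. In form: {"slide": [[dx, dy, dz], ...], "delta_rot": [[ax, ay, az], ...], "hand": [hand, ...]}. A call has 1 to 5 rows; each row is the pose to reach, as a shift and turn from the pose commanded when the call began, along the tool's axes at that moment; what a row does not reach only later rows make up. A row lasts 1/12 s, in which the tool goes at most 41.7 mm and 7.16 degrees, less where a joint would pass 70% of its speed; a pose out of reach is approached as far as the arm can. A call with a gripper value outside its range is refused whole. The fingers move at their own pace and stop on an object; FORCE is the grip in N (left out, the last holds). Time passes only in rows, so rows that repeat a pose let the fingers close. It gives the time, the measured TCP pose, the force and the opening at its end, in the units of the state.
- env.read_state(): the state, without advancing time (a new reading comes with each control period).
- env.get_image(name): name is "scene" or "side" or "wrist"; returns a dict with "image" (400x640x3 uint8, blue, green, red), "camera_matrix" (3x3 intrinsics, pixels), "distortion" ([k1, k2, p1, p2, k3] as OpenCV has them; the pictures are not rectified), "R" (3x3) and "t" (3): a world point X has camera coordinates R X + t. Camera axes: x right, y down, z forward; pixel columns grow to the right and rows downward; lengths in m; the calibration is good to about 2 mm. A picture is of the moment at which its call begins. There is no depth.
- env.finish_job(): hands the job in, once; it reports no verdict.
Trained networks look in a picture, given as the dict that the camera call returned (one of the last four; its "shot" number tells which), for a name from the list of things; names that differ only in an ending like _2 or _b are one class to them, and where a whole thing is asked for, a point or a joint stands for the part that bears it (a point fixed in the world has none). Each returns a list of dicts, best first, with "conf" (0 to 1); they miss things now and then, are a little off and sometimes report something else, mostly with a low value. They report only what shows in the picture. A call takes as long as a camera call.
- env.regions_of(picture, query): "pixels" (400x640 bool, what is visible of it) and "pixel" ([column, row] in pixels, amid what is visible of it).
- env.spot_point(picture, query): "pixel" ([column, row] in pixels: a listed point, or the origin of a listed thing).
The state is a dict: "time": time; "qpos": joint angles; "qvel": joint speeds; "joint_torque": joint torques, N m; "ee_pos": TCP position; "tool_rot": TCP orientation; "wrist_force": force on the tool from outside, world axes, zero at the start; "torque": the same for the moment, N m; "finger_gap": finger opening in m.
Only numpy, scipy, OpenCV 4.12 (cv2) and the standard library are available. Lean on these libraries where they do the work, as an engineer would, in place of code of your own. Each camera call takes 0.05 s, during which the arm holds its last target.

## Working session

There is one attempt and no reset: what is moved stays moved. The work goes in short steps, Python scripts to look and compute and a shell command to move; the robot and the scene stay as the last step left them, time stands still between calls to the robot, and variables do not carry over. Pictures are saved under pics/ and viewed, and the job is handed in when it is done.

```bash
ls; mkdir -p pics
cat > h.py <<'E'
from cell import env
import numpy as np, cv2
def ray(p,px):
    u=cv2.undistortPoints(np.array([[px]],float),np.array(p["camera_matrix"]),np.array(p["distortion"])).reshape(2)
    R=np.array(p["R"]);t=np.array(p["t"])
    return -R.T@t, R.T@np.array([u[0],u[1],1])
def atz(p,px,z):
    o,d=ray(p,px); return o+d*(z-o[2])/d[2]
def proj(p,X):
    R=np.array(p["R"]);rv=cv2.Rodrigues(R)[0]
    return cv2.projectPoints(np.array(X,float).reshape(-1,3),rv,np.array(p["t"],float),np.array(p["camera_matrix"]),np.array(p["distortion"]))[0].reshape(-1,2)
E
python3 - <<'E'
from h import *
for n in ["scene","side"]:
    p=env.get_image(n); cv2.imwrite(f"pics/{n}0.png",p["image"])
    print(n,"cam",np.round(-np.array(p["R"]).T@np.array(p["t"]),3))
    for q,z in [("organiser",0),("tray_mid",.1005),("brush",.004),("brush_head",.012),("brush_tail",.018),("shoehorn",.004),("pill_organiser",0),("denture_case",0),("magnifier",0)]:
        r=env.spot_point(p,q)
        for k in r[:2]: print(q,np.round(k["pixel"],1),round(k["conf"],2),np.round(atz(p,k["pixel"],z),3))
print(env.read_state()["time"])
E
```

```text
pics
scene cam [1.661 0.394 1.482]
organiser [345.4 217.3] 0.86 [0.587 0.095 0.   ]
tray_mid [336.6 192. ] 0.96 [0.567 0.051 0.101]
brush [335.  228.1] 0.62 [0.648 0.077 0.004]
brush_head [369.2 243.7] 0.65 [0.673 0.21  0.012]
shoehorn [355.4 203.5] 0.63 [0.517 0.11  0.004]
pill_organiser [401.7 249.8] 0.95 [0.649 0.32  0.   ]
pill_organiser [336.7 191.5] 0.32 [0.485 0.026 0.   ]
denture_case [301.9 187.8] 0.75 [ 0.515 -0.103  0.   ]
magnifier [318.2 258.6] 0.94 [ 0.785  0.066 -0.   ]
side cam [0.005 0.92  0.861]
organiser [319.9 247.5] 0.8 [0.567 0.102 0.   ]
organiser [309.2 234.6] 0.54 [0.636 0.066 0.   ]
brush [307.7 238.2] 0.96 [0.626 0.089 0.004]
brush_head [275.9 252.7] 0.69 [0.663 0.212 0.012]
brush_tail [256.9 273.1] 0.19 [0.647 0.32  0.018]
shoehorn [335.8 253. ] 0.73 [0.507 0.099 0.004]
shoehorn [228.  330.6] 0.7 [0.579 0.514 0.004]
pill_organiser [257.6 274. ] 0.88 [0.657 0.309 0.   ]
denture_case [364.5 219.7] 0.58 [ 0.519 -0.114  0.   ]
magnifier [275.5 221.5] 0.69 [0.78  0.073 0.   ]
1.0
```

View pics/scene0.png

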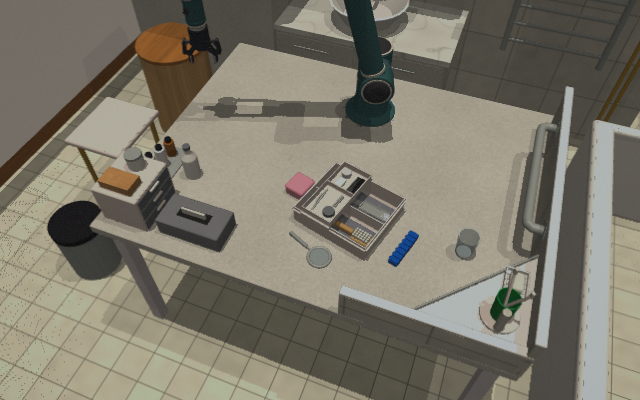

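View pics/side0.png

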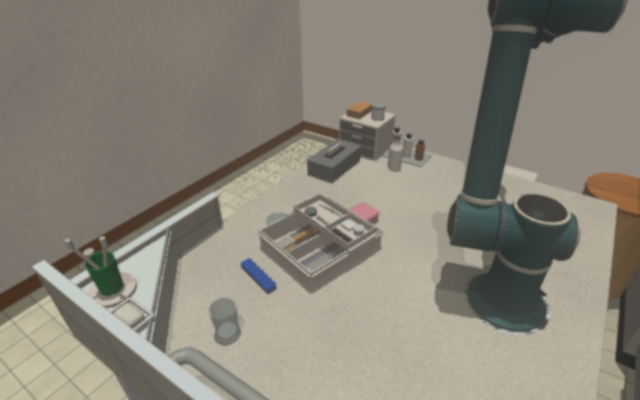

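Run:
```python
import cv2
a=cv2.imread("pics/scene0.png")[140:280,270:430];cv2.imwrite("pics/s0z.png",cv2.resize(a,None,fx=4.2,fy=4.2,interpolation=2))
a=cv2.imread("pics/side0.png")[180:300,230:400];cv2.imwrite("pics/d0z.png",cv2.resize(a,None,fx=4.2,fy=4.2,interpolation=2))
```

```text
(no output)
```

View pics/s0z.png

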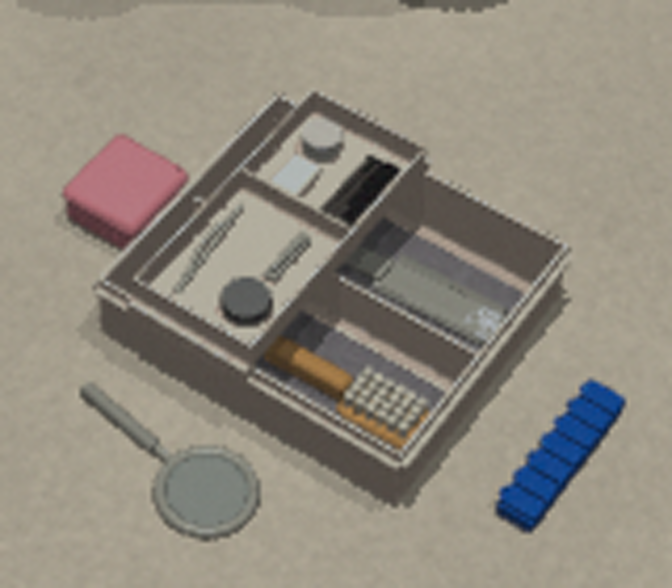

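View pics/d0z.png

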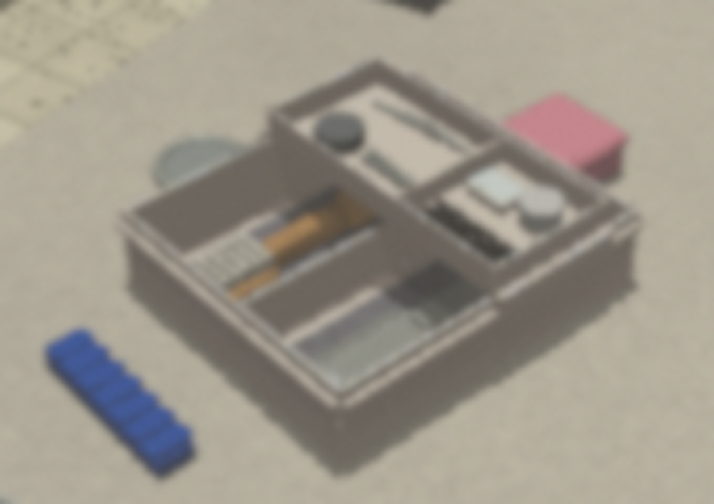

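Run:
```python
from h import *
from scipy.optimize import least_squares
P={n:env.get_image(n) for n in["scene","side"]}
z=lambda a,b,ox,oy:[a/4.2+ox,b/4.2+oy]
h=.072
obs=[("scene",z(568,250,270,140),[-.131,.149,h]),("scene",z(403,460,270,140),[.131,.149,h]),("scene",z(100,285,270,140),[.131,-.149,h]),("scene",z(283,97,270,140),[-.131,-.149,h]),
("side",z(338,402,230,180),[-.131,.149,h]),("side",z(122,217,230,180),[.131,.149,h]),("side",z(636,222,230,180),[-.131,-.149,h])]
def T(v,X): c,s=np.cos(v[2]),np.sin(v[2]); X=np.array(X);return np.array([v[0]+c*X[0]-s*X[1],v[1]+s*X[0]+c*X[1],X[2]])
def f(v): return np.concatenate([proj(P[c],T(v,X))[0]-px for c,px,X in obs])
r=least_squares(f,[.58,.09,0]); v=r.x; print(v,np.round(r.fun,1))
def inv(X):
    c,s=np.cos(v[2]),np.sin(v[2]);d=np.array(X)[:2]-v[:2];return np.round(1000*np.array([c*d[0]+s*d[1],-s*d[0]+c*d[1]]))
for px in [(427,153),(255,350),(137,280),(315,95)]: print("tray corner",inv(atz(P["scene"],z(*px,270,140),.1005)))
for px in [(376,62),(632,217),(495,270),(270,107)]: print("tray corner side",inv(atz(P["side"],z(*px,230,180),.1005)))
print("brush head end", [inv(atz(P["scene"],z(*px,270,140),.02)) for px in [(430,410),(405,445),(338,400),(365,365)]])
print("neck", [inv(atz(P["scene"],z(*px,270,140),.028)) for px in [(350,378),(338,398),(275,340),(262,362)]])
for n in P:
  for q,zz in [("brush",.004),("brush_head",.012)]:
    for k in env.spot_point(P[n],q)[:1]: print(n,q,inv(atz(P[n],k["pixel"],zz)))
  for k in env.regions_of(P[n],"brush")[:2]:
    print(n,k["conf"],k["pixels"].sum(),k["pixel"])
np.save("org.npy",v)
```

```text
[ 0.56868618  0.10480211 -0.26137609] [ 1.2 -1.8  0.5 -1.3  0.3 -2.  -0.6 -1.8 -1.4 -1.  -2.2 -0.9 -0.4 -2.1]
tray corner [-121.    8.]
tray corner [135.   8.]
tray corner [ 134. -109.]
tray corner [-121. -107.]
tray corner side [ 124. -110.]
tray corner side [-156. -116.]
tray corner side [-132.    1.]
tray corner side [130.  -4.]
brush head end [array([ 51., 127.]), array([ 92., 129.]), array([87., 60.]), array([44., 59.])]
neck [array([68., 59.]), array([90., 62.]), array([ 72., -13.]), array([97., -9.])]
scene brush [ 71. -12.]
scene brush_head [ 64. 122.]
scene 0.69 442 [355.1, 233.1]
side brush [ 71. -13.]
side 0.62 403 [295.1, 239.6]
```

```bash
cat >> h.py <<'E'
from scipy.spatial.transform import Rotation as Ro
def O2W(X):
    v=np.load("org.npy");c,s=np.cos(v[2]),np.sin(v[2]);X=np.array(X)/1000
    return np.array([v[0]+c*X[0]-s*X[1],v[1]+s*X[0]+c*X[1],X[2]])
def W2O(X):
    v=np.load("org.npy");c,s=np.cos(v[2]),np.sin(v[2]);d=np.array(X)-[v[0],v[1],0]
    return np.round(1000*np.array([c*d[0]+s*d[1],-s*d[0]+c*d[1],d[2]]),1)
def toolR(lean,flip=False,dyaw=0):
    """tool axes in world; lean (deg) = tool back leans toward organiser +y"""
    a=np.radians(lean); z=np.array([0,-np.sin(a),-np.cos(a)]); x=np.array([-1. if flip else 1,0,0]); y=np.cross(z,x)
    R=np.c_[x,y,z]; return Ro.from_euler('z',np.load("org.npy")[2]+dyaw).as_matrix()@R
def go(pos_org,Rt):
    s=env.read_state();R=np.array(s["tool_rot"]);d=R.T@(O2W(pos_org)-np.array(s["ee_pos"]))*1000
    rv=Ro.from_matrix(R.T@Rt).as_rotvec()
    print("slide",np.round(d,1).tolist(),"rot",np.round(rv,4).tolist(),"| dist",round(np.linalg.norm(d)),"deg",round(np.degrees(np.linalg.norm(rv))))
def st():
    s=env.read_state();print("t",round(s["time"],2),"org",W2O(s["ee_pos"]),"f",np.round(s["wrist_force"],1),"gap",round(s["finger_gap"]*1000,1),"q",np.round(s["qpos"],2))
E
python3 - <<'E'
from h import *
st();print(np.round(env.read_state()["tool_rot"],3))
print(O2W([0,40,180]));go([0,40,180],toolR(0));go([0,40,180],toolR(0,True))
E
```

```text
t 1.4 org [-128.9 -796.7  231.2] f [-0.4 -0.8 -0.4] gap 85.6 q [-1.25  0.26  1.6  -0.    1.27 -0.04]
[[ 0.353 -0.936 -0.   ]
 [-0.936 -0.353  0.   ]
 [-0.     0.    -1.   ]]
[0.57902259 0.14344352 0.18      ]
slide [-604.8, -592.4, 51.3] rot [-0.0001, 0.0001, -0.9486] | dist 848 deg 54
slide [-604.8, -592.4, 51.3] rot [0.0001, 0.0001, 2.193] | dist 848 deg 126
```

```bash
R='{"slide":[[-302,-296,0],[-302,-296,0],[-302,-296,0],[-302,-296,0],[-302,-296,0]],"delta_rot":[[0,0,-0.474],[0,0,-0.474],[0,0,-0.474],[0,0,-0.474],[0,0,-0.474]],"hand":[0,0,0,0,0]}' ; python3 -m jog '{"slide":[[-605,-592,0],[-605,-592,0],[-605,-592,0],[-605,-592,0],[-605,-592,0]],"delta_rot":[[0,0,-0.949],[0,0,-0.949],[0,0,-0.949],[0,0,-0.949],[0,0,-0.949]],"hand":[0,0,0,0,0]}'
python3 -c "
from h import *
st();go([0,40,230],toolR(0))"
```

```text
time: 1.82
ee_pos: [0.3224, -0.4391, 0.2313]
tool_rot: [[0.837, -0.548, 0.0], [-0.548, -0.837, -0.0], [0.0, -0.0, -1.0]]
wrist_force: [0.8, -0.1, 0.1]
finger_gap: 0.0258
t 1.82 org [ -97.4 -589.1  231.3] f [ 0.8 -0.1  0.1] gap 25.8 q [-0.98  0.02  1.88  0.    1.24 -0.4 ]
slide [-104.4, -628.0, 1.3] rot [-0.0, -0.0003, -0.3183] | dist 637 deg 18
```

```bash
python3 -m jog '{"slide":[[-104,-628,0],[-104,-628,0],[-104,-628,0],[-104,-628,0],[-104,-628,0]],"delta_rot":[[0,0,-0.318],[0,0,-0.318],[0,0,-0.318],[0,0,-0.318],[0,0,-0.318]],"hand":[0,0,0,0,0]}'
python3 -c "
from h import *
st();go([0,40,230],toolR(0))"
```

```text
time: 2.23
ee_pos: [0.4076, -0.2488, 0.2317]
tool_rot: [[0.964, -0.264, 0.001], [-0.264, -0.964, -0.001], [0.001, 0.0, -1.0]]
wrist_force: [0.3, -0.4, -0.6]
finger_gap: 0.0002
t 2.23 org [ -64.3 -383.2  231.7] f [ 0.3 -0.4 -0.6] gap 0.2 q [-0.6  -0.12  2.01  0.    1.25 -0.33]
slide [61.8, -423.6, 1.6] rot [0.0003, -0.0011, -0.0059] | dist 428 deg 0
```

```bash
python3 -m jog '{"slide":[[62,-424,0],[62,-424,0],[62,-424,0],[62,-424,0],[62,-424,0]],"delta_rot":[[0,0,0],[0,0,0],[0,0,0],[0,0,0],[0,0,0]],"hand":[0,0,0,0,0]}' >/dev/null
python3 -m jog '{"slide":[[31,-218,0],[31,-218,0],[31,-218,0],[31,-218,0],[31,-218,0]],"delta_rot":[[0,0,0],[0,0,0],[0,0,0],[0,0,0],[0,0,0]],"hand":[0,0,0,0,0]}'
python3 -c "
from h import *
st();go([0,40,230],toolR(0))
p=env.get_image('wrist');cv2.imwrite('pics/w1.png',p['image'])
print(-np.array(p['R']).T@np.array(p['t']))"
```

```text
time: 3.07
ee_pos: [0.5738, 0.1337, 0.2315]
tool_rot: [[0.965, -0.263, 0.001], [-0.263, -0.965, -0.0], [0.001, -0.0, -1.0]]
wrist_force: [0.5, -0.6, 0.1]
finger_gap: 0.0
t 3.07 org [ -2.5  29.2 231.5] f [ 0.5 -0.6  0.1] gap 0.0 q [ 0.19  0.1   1.79 -0.    1.25  0.45]
slide [2.5, -10.8, 1.5] rot [-0.0002, -0.0006, -0.0052] | dist 11 deg 0
[0.5955205  0.21333702 0.3730324 ]
```

View pics/w1.png

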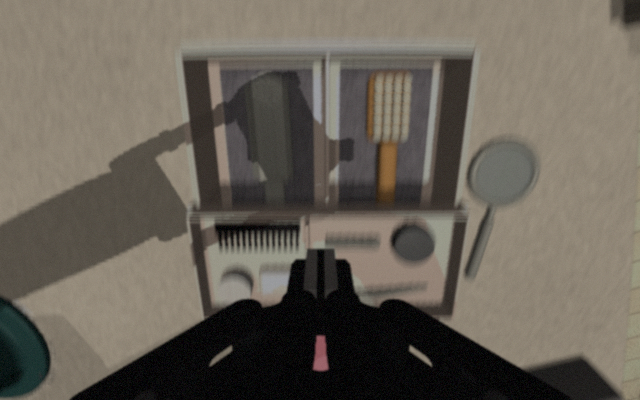

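Run:
```python
from h import *
p=env.get_image('wrist')
f=lambda px,z:W2O(atz(p,px,z))
print("rim",[f(q,.072) for q in [(180,50),(475,47),(327,52)]],"partition top inner end",f((327,60),.056))
print("tray +y edge",[f(q,.1005) for q in [(190,212),(466,208)]])
print("head tufts top",[f(q,.033) for q in [(372,73),(411,72),(410,142),(372,140)]])
print("head wood L",[f(q,.02) for q in [(368,75),(366,138)]])
print("neck",[f(q,.026) for q in [(381,150),(397,150),(379,200),(396,200)]])
for q,z in [("brush",.004),("brush_head",.012),("tray_mid",.1005),("organiser",0),("shoehorn",.004)]:
  for k in env.spot_point(p,q)[:1]: print(q,round(k["conf"],2),np.round(k["pixel"]),f(k["pixel"],z))
c=p["image"][30:230,160:490];cv2.imwrite("pics/w1z.png",cv2.resize(c,None,fx=2.4,fy=2.4,interpolation=2))
```

```text
rim [array([-121.8,  155.4,   72. ]), array([133.2, 157.4,  72. ]), array([  5.1, 152.6,  72. ])] partition top inner end [  5.5 147.7  56. ]
tray +y edge [array([-119.2,   17. ,  100.5]), array([130.9,  19.8, 100.5])]
head tufts top [array([ 50.6, 137.8,  33. ]), array([ 89.3, 138.9,  33. ]), array([93.7, 69.6, 33. ]), array([53.5, 71.8, 33. ])]
head wood L [array([ 48.6, 136.6,  20. ]), array([49. , 72.2, 20. ])]
neck [array([64.9, 60. , 26. ]), array([82.3, 60. , 26. ]), array([65.7,  3.1, 26. ]), array([85.1,  3. , 26. ])]
brush 0.59 [379. 203.] [70.6 -8.   4. ]
brush_head 0.96 [386.  85.] [ 69.3 127.4  12. ]
organiser 0.73 [324. 199.] [ 4.2 -4.5  0. ]
shoehorn 0.61 [271. 201.] [-60.4  -5.4   4. ]
```

View pics/w1z.png

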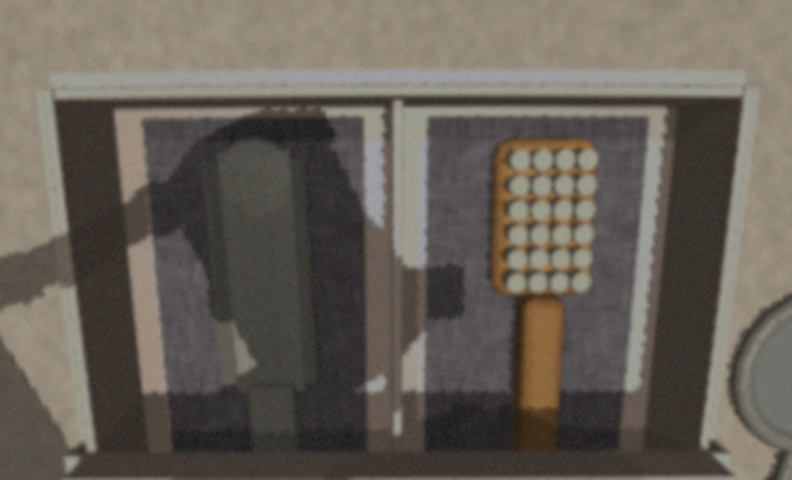

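```bash
python3 -c "
from h import *
v=np.load('org.npy');w=O2W([5,5,0]);v[:2]=w[:2];np.save('org.npy',v);print(v)
st();go([0,38,84],toolR(0))"
```

```text
[ 0.57480841  0.10834023 -0.26137609]
t 3.42 org [ -7.5  20.6 231.2] f [ 0.3 -0.1  1.5] gap 0.2 q [ 0.18  0.1   1.8  -0.    1.25  0.45]
slide [7.4, -17.5, 147.2] rot [0.0006, 0.0003, -0.0068] | dist 148 deg 0
```

```bash
python3 -m jog '{"slide":[[7,-18,0],[7,-18,40],[7,-18,80],[7,-18,115],[7,-18,115]],"delta_rot":[[0,0,-0.007],[0,0,-0.007],[0,0,-0.007],[0,0,-0.007],[0,0,-0.007]],"hand":[0,0,0,0,0]}'
python3 -c "
from h import *
st();go([0,38,84],toolR(0))
p=env.get_image('wrist');cv2.imwrite('pics/w2.png',p['image'])"
```

```text
time: 3.83
ee_pos: [0.5782, 0.1439, 0.1082]
tool_rot: [[0.966, -0.259, -0.014], [-0.259, -0.966, -0.003], [-0.013, 0.007, -1.0]]
wrist_force: [-1.2, -0.8, -1.2]
finger_gap: 0.0002
t 3.83 org [ -5.9  35.3 108.2] f [-1.2 -0.8 -1.2] gap 0.2 q [ 0.2   0.23  1.88 -0.    1.04  0.46]
slide [6.2, -2.9, 24.1] rot [0.0068, 0.0131, -0.0009] | dist 25 deg 1
```

View pics/w2.png

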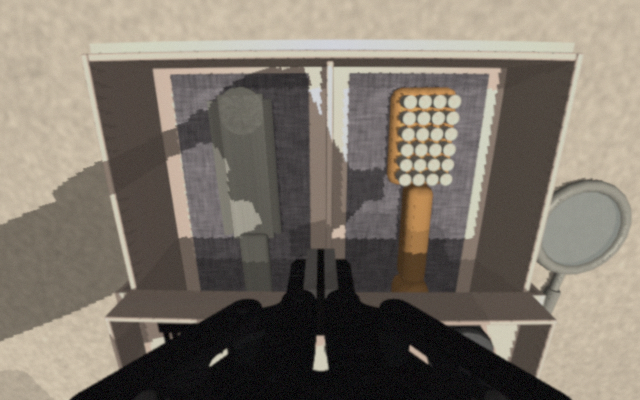

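```bash
python3 -m jog '{"slide":[[6,-2,23],[6,-2,23],[6,-2,23],[6,-2,23]],"delta_rot":[[0.007,0.013,0],[0.007,0.013,0],[0.007,0.013,0],[0.007,0.013,0]],"hand":[0,0,0,0]}'
python3 -c "
from h import *
st();go([0,-18,84],toolR(0))"
```

```text
time: 4.22
ee_pos: [0.5926, 0.1472, 0.0961]
tool_rot: [[0.966, -0.258, 0.018], [-0.258, -0.966, 0.004], [0.016, -0.008, -1.0]]
wrist_force: [0.3, 1.2, 0.7]
finger_gap: 0.0
t 4.22 org [ 7.2 42.1 96.1] f [0.3 1.2 0.7] gap 0.0 q [0.2  0.25 1.89 0.   0.99 0.46]
slide [-7.4, 60.2, 11.5] rot [-0.0084, -0.0159, 0.0006] | dist 62 deg 1
```

```bash
python3 -m jog '{"slide":[[0,0,0],[0,0,0],[0,0,0]],"delta_rot":[[0,0,0],[0,0,0],[0,0,0]],"hand":[0,0,0]}'
python3 -c "
from h import *
st();go([0,-18,84],toolR(0))"
```

```text
time: 4.47
ee_pos: [0.5919, 0.1475, 0.0947]
tool_rot: [[0.966, -0.257, 0.016], [-0.257, -0.966, 0.004], [0.015, -0.008, -1.0]]
wrist_force: [0.4, -0.7, -0.1]
finger_gap: 0.0003
t 4.47 org [ 6.4 42.3 94.7] f [ 0.4 -0.7 -0.1] gap 0.3 q [0.2  0.25 1.89 0.   0.99 0.46]
slide [-6.6, 60.4, 10.2] rot [-0.0079, -0.0148, 0.0015] | dist 62 deg 1
```

```bash
python3 -m jog '{"slide":[[-6,5,11],[-6,12,11],[-6,22,11],[-6,32,11],[-6,42,11]],"delta_rot":[[-0.008,-0.015,0],[-0.008,-0.015,0],[-0.008,-0.015,0],[-0.008,-0.015,0],[-0.008,-0.015,0]],"hand":[0,0,0,0,0]}'
python3 -c "
from h import *
st();go([0,-18,84],toolR(0))"
```

```text
time: 4.88
ee_pos: [0.5741, 0.1075, 0.0815]
tool_rot: [[0.966, -0.257, -0.003], [-0.257, -0.966, -0.0], [-0.003, 0.001, -1.0]]
wrist_force: [0.1, 2.5, -1.3]
finger_gap: -0.0002
t 4.88 org [-0.5 -1.  81.5] f [ 0.1  2.5 -1.3] gap -0.2 q [0.14 0.23 1.94 0.   0.97 0.4 ]
slide [0.4, 17.0, -2.5] rot [0.0008, 0.0028, 0.001] | dist 17 deg 0
```

Contact at about 2.5 N, as expected. Continue gently to the stop.

```bash
python3 -m jog '{"slide":[[0,6,0],[0,11,0],[0,15,0],[0,17,0]],"delta_rot":[[0,0,0],[0,0,0],[0,0,0],[0,0,0]],"hand":[0,0,0,0]}'
python3 -c "
from h import *
st()
p=env.get_image('scene');cv2.imwrite('pics/s3.png',cv2.resize(p['image'][140:280,270:430],None,fx=4.2,fy=4.2,interpolation=2))"
```

```text
time: 5.22
ee_pos: [0.5702, 0.0913, 0.082]
tool_rot: [[0.966, -0.258, -0.002], [-0.258, -0.966, -0.0], [-0.002, 0.001, -1.0]]
wrist_force: [-0.2, 1.6, -0.5]
finger_gap: -0.0001
t 5.22 org [ -0.1 -17.6  82. ] f [-0.2  1.6 -0.5] gap -0.1 q [ 0.12  0.22  1.95 -0.    0.97  0.38]
```

View pics/s3.png

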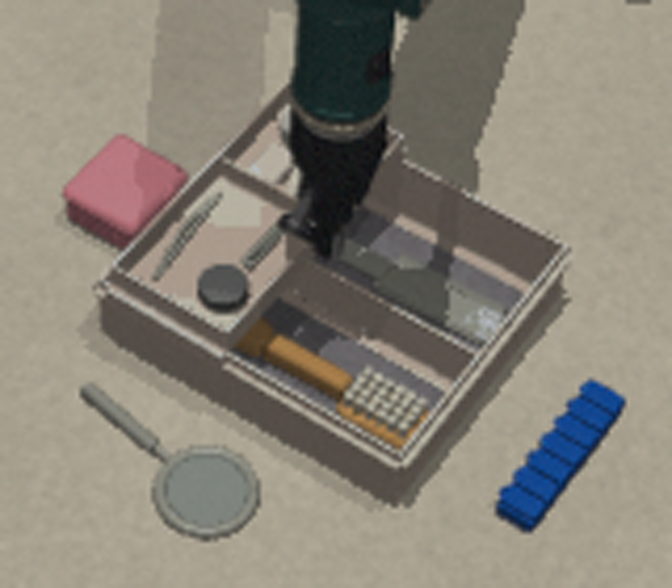

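```bash
python3 -m jog '{"slide":[[0,3,0],[0,6,0],[0,6,0]],"delta_rot":[[0,0,0],[0,0,0],[0,0,0]],"hand":[0,0,0]}'
python3 -c "
from h import *
st()"
```

```text
time: 5.52
ee_pos: [0.569, 0.0858, 0.0822]
tool_rot: [[0.966, -0.257, -0.002], [-0.257, -0.966, -0.001], [-0.001, 0.001, -1.0]]
wrist_force: [-0.6, 0.6, 0.6]
finger_gap: 0.0004
t 5.52 org [  0.2 -23.3  82.2] f [-0.6  0.6  0.6] gap 0.4 q [ 0.11  0.22  1.96 -0.    0.97  0.37]
```

```bash
python3 -m jog '{"slide":[[0,-12,0],[0,-25,-25],[20,-40,-65],[45,-50,-90],[69,-50,-90]],"delta_rot":[[0,0,0],[0,0,0],[0,0,0],[0,0,0],[0,0,0]],"hand":[0,0,30,50,55]}'
python3 -m jog '{"slide":[[0,0,0],[0,0,0],[0,0,0]],"delta_rot":[[0,0,0],[0,0,0],[0,0,0]],"hand":[55,55,55]}'
python3 -c "
from h import *
st()
p=env.get_image('wrist');cv2.imwrite('pics/w4.png',p['image'])
for q,z in [('brush',.004),('brush_head',.012),('tray_mid',.1005),('organiser',0),('shoehorn',.004)]:
  for k in env.spot_point(p,q)[:1]: print(q,round(k['conf'],2),np.round(k['pixel']),W2O(atz(p,k['pixel'],z)))"
```

```text
time: 5.93
ee_pos: [0.6545, 0.1203, 0.1804]
tool_rot: [[0.967, -0.255, 0.012], [-0.255, -0.967, 0.002], [0.011, -0.005, -1.0]]
wrist_force: [1.0, 0.8, 1.7]
finger_gap: 0.0356
time: 6.18
ee_pos: [0.6475, 0.1172, 0.1705]
tool_rot: [[0.966, -0.257, -0.005], [-0.257, -0.966, -0.001], [-0.004, 0.002, -1.0]]
wrist_force: [-0.9, -0.6, 0.2]
finger_gap: 0.0552
t 6.18 org [ 67.9  27.3 170.5] f [-0.9 -0.6  0.2] gap 55.2 q [ 0.14  0.28  1.7  -0.    1.17  0.4 ]
brush 0.69 [320. 218.] [ 67.1 -13.6   4. ]
brush_head 0.69 [316.  77.] [ 63.9 121.6  12. ]
tray_mid 0.91 [238. 348.] [ -0.4 -91.7 100.5]
organiser 0.66 [255. 212.] [-0.2 -8.9  0. ]
shoehorn 0.65 [197. 215.] [-59.7 -11.5   4. ]
```

View pics/w4.png

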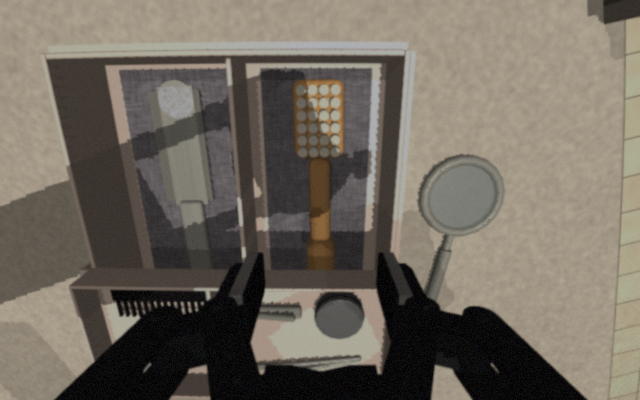

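Run:
```python
from h import *
p=env.get_image('wrist')
f=lambda px,z:W2O(atz(p,px,z))[:2]
print("rim out",[f(q,.072) for q in [(48,50),(410,48)]])
print("floor/wall",f((320,66),.004),"head end",f((319,80),.02),"head/neck",f((319,157),.024),"neck/handle",f((320,240),.03))
print("neck edges",[f(q,.02) for q in [(310,165),(330,165),(310,235),(331,235)]])
print("tray edge",f((320,271),.0725),f((320,289),.1005))
c=p["image"][30:310,200:440];cv2.imwrite("pics/w4z.png",cv2.resize(c,None,fx=2.1,fy=2.1,interpolation=2))
```

```text
rim out [array([-123.5,  139.2]), array([129.5, 138.2])]
floor/wall [ 67.7 131. ] head end [ 66.9 118.7] head/neck [66.9 52.9] neck/handle [ 67.9 -26.9]
neck edges [array([58.5, 44.6]), array([77. , 44.6]), array([ 57.9, -26.2]), array([ 78.8, -26.2])]
tray edge [ 68.  -35.4] [ 68.1 -34.3]
```

View pics/w4z.png

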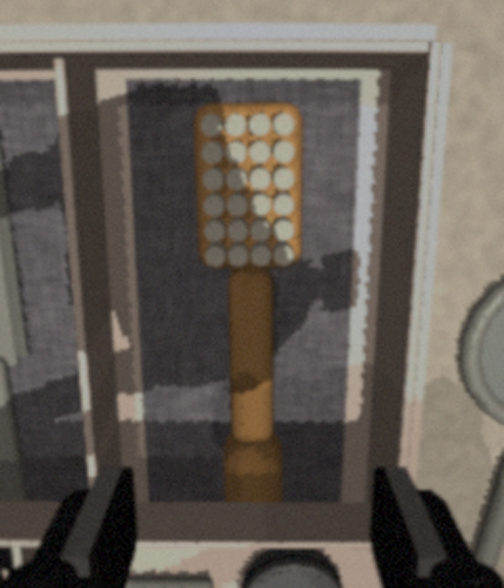

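Run:
```python
from h import *
st()
p=env.get_image('wrist');cv2.imwrite("pics/w5.png",p["image"])
R=np.array(p["R"]);print("cam",W2O(-R.T@np.array(p["t"])),np.round(R@np.array(env.read_state()["tool_rot"]),3))
for q,z in [('brush',.004),('brush_head',.012),('tray_mid',.1005),('organiser',0)]:
  for k in env.spot_point(p,q)[:1]: print(q,round(k['conf'],2),np.round(k['pixel']),W2O(atz(p,k['pixel'],z)))
for n in ['scene','side']:
  p=env.get_image(n)
  for q,z in [('brush',.004),('brush_head',.012),('tray_mid',.1005),('organiser',0)]:
    for k in env.spot_point(p,q)[:1]: print(n,q,round(k['conf'],2),np.round(k['pixel']),W2O(atz(p,k['pixel'],z)))
st()
```

```text
t 6.53 org [ 68.4  27.  171.4] f [-0.8  0.4  0.2] gap 55.0 q [ 0.14  0.28  1.7  -0.    1.17  0.4 ]
cam [ 68.7 109.8 312.8] [[ 1.     0.    -0.001]
 [-0.001  0.948 -0.32 ]
 [ 0.001  0.32   0.948]]
brush 0.89 [317. 217.] [ 65.2 -13.8   4. ]
brush_head 0.79 [318.  79.] [ 66.1 119.7  12. ]
tray_mid 0.63 [195. 216.] [-20.8  25.8 100.5]
organiser 0.59 [254. 210.] [-0.5 -6.9  0. ]
scene brush 0.83 [336. 226.] [ 67.1 -13.2   4. ]
scene brush_head 0.67 [368. 243.] [ 70.1 118.8  12. ]
scene tray_mid 0.96 [329. 189.] [ 11.8 -87.7 100.5]
scene organiser 0.86 [350. 217.] [4.  1.5 0. ]
side brush 0.88 [307. 235.] [ 70.1 -14.7   4. ]
side brush_head 0.77 [275. 253.] [ 59.6 125.1  12. ]
side tray_mid 0.67 [338. 216.] [-16.3 -75.5 100.5]
side organiser 0.65 [318. 246.] [  4.8 -11.2   0. ]
t 7.28 org [ 69.1  27.2 171.7] f [ 0.1 -0.1  0.3] gap 54.8 q [ 0.14  0.28  1.7  -0.    1.17  0.4 ]
```

View pics/w5.png

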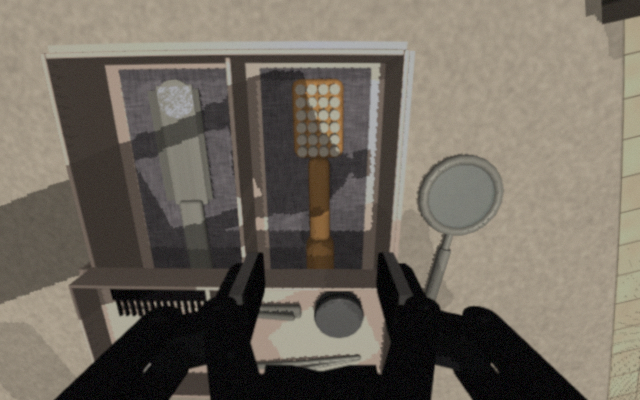

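```bash
python3 -c "
from h import *
v=np.load('org.npy');w=O2W([2,-9,0]);v[:2]=w[:2];np.save('org.npy',v);print(v)
st();go([65.5,50,104],toolR(20))"
```

```text
[ 0.57441479  0.09912909 -0.26137609]
t 7.28 org [ 67.1  36.2 171.7] f [ 0.1 -0.1  0.3] gap 54.8 q [ 0.14  0.28  1.7  -0.    1.17  0.4 ]
slide [-1.4, -13.9, 67.7] rot [-0.3481, 0.0017, 0.0017] | dist 69 deg 20
```

```bash
python3 -m jog '{"slide":[[-1,-14,0],[-1,-14,20],[-1,-14,45],[-1,-14,68],[-1,-14,68]],"delta_rot":[[-0.12,0,0],[-0.24,0,0],[-0.348,0,0],[-0.348,0,0],[-0.348,0,0]],"hand":[48,48,48,48,48]}'
python3 -m jog '{"slide":[[0,0,0],[0,0,0]],"delta_rot":[[0,0,0],[0,0,0]],"hand":[48,48]}' >/dev/null
python3 -c "
from h import *
st();go([65.5,16,10],toolR(20))
p=env.get_image('wrist');cv2.imwrite('pics/w6.png',p['image'])
p=env.get_image('scene');cv2.imwrite('pics/s6.png',cv2.resize(p['image'][140:280,270:430],None,fx=4.2,fy=4.2,interpolation=2))"
```

```text
time: 7.7
ee_pos: [0.6471, 0.1315, 0.0968]
tool_rot: [[0.967, -0.235, -0.099], [-0.255, -0.908, -0.333], [-0.012, 0.347, -0.938]]
wrist_force: [-1.5, -0.6, -1.5]
finger_gap: 0.0477
t 7.87 org [ 66.6  49.9 105. ] f [0.7 0.5 0.8] gap 48.2 q [ 0.31  0.47  1.61 -0.31  1.27  0.69]
slide [-1.1, -0.5, 100.9] rot [-0.0008, 0.0004, 0.0011] | dist 101 deg 0
```

View pics/w6.png

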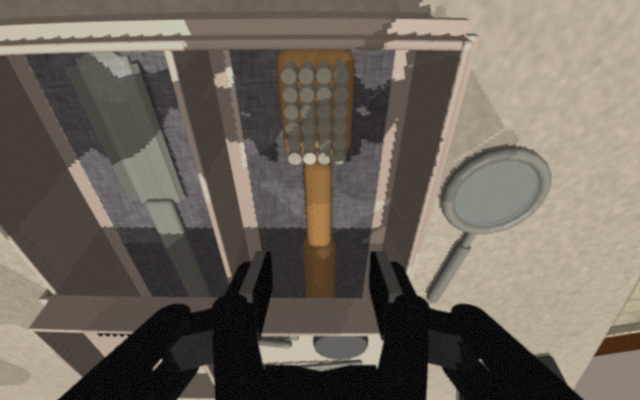

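View pics/s6.png

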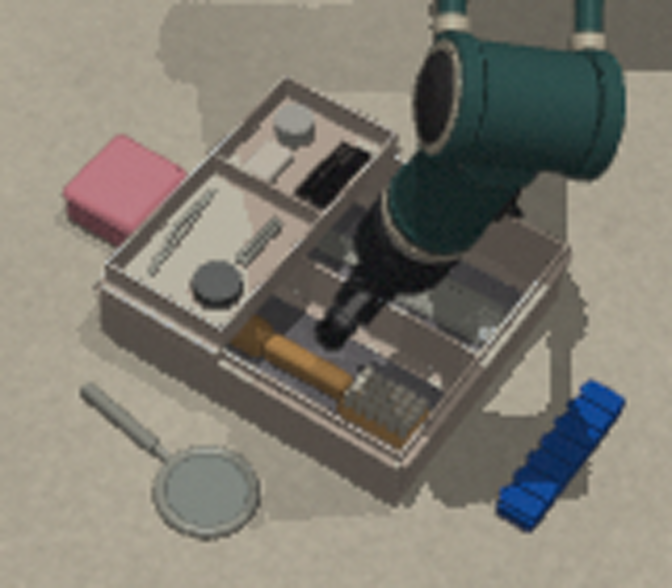

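```bash
python3 -m jog '{"slide":[[-1,0,25],[-1,0,50],[-1,0,70],[-1,0,70],[-1,0,70]],"delta_rot":[[0,0,0],[0,0,0],[0,0,0],[0,0,0],[0,0,0]],"hand":[48,48,48,48,48]}'
python3 -c "
from h import *
st();go([65.5,16,10],toolR(20))
p=env.get_image('wrist');cv2.imwrite('pics/w7.png',p['image'])
for q,z in [('brush',.004),('brush_head',.012)]:
  for k in env.spot_point(p,q)[:1]: print(q,round(k['conf'],2),np.round(k['pixel']),W2O(atz(p,k['pixel'],z)))"
```

```text
time: 8.38
ee_pos: [0.6437, 0.1067, 0.0389]
tool_rot: [[0.966, -0.243, -0.09], [-0.259, -0.908, -0.33], [-0.002, 0.342, -0.94]]
wrist_force: [-0.3, 0.1, -0.1]
finger_gap: 0.0481
t 8.38 org [65.  25.2 38.9] f [-0.3  0.1 -0.1] gap 48.1 q [ 0.28  0.51  1.68 -0.32  1.15  0.71]
slide [0.5, -1.2, 30.3] rot [-0.0001, 0.002, 0.0003] | dist 30 deg 0
brush 0.57 [315. 252.] [61.5 -2.4  4. ]
brush_head 0.75 [313.  22.] [ 62.7 129.6  12. ]
```

View pics/w7.png

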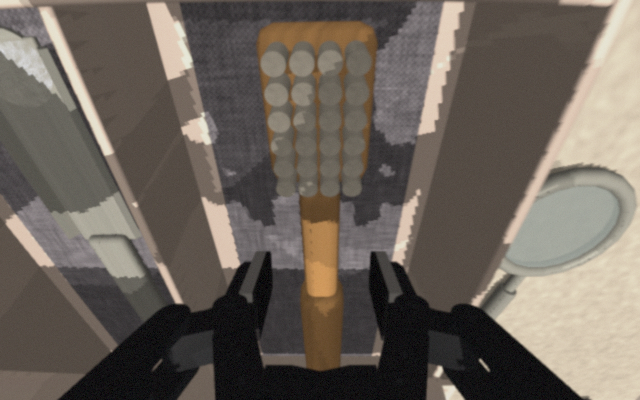

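```bash
python3 -m jog '{"slide":[[0,0,12],[0,0,22],[0,0,28],[0,0,28]],"delta_rot":[[0,0,0],[0,0,0],[0,0,0],[0,0,0]],"hand":[48,48,48,48]}'
python3 -c "
from h import *
st()"
```

```text
time: 8.87
ee_pos: [0.6391, 0.0976, 0.0093]
tool_rot: [[0.966, -0.24, -0.094], [-0.257, -0.908, -0.331], [-0.006, 0.344, -0.939]]
wrist_force: [-0.4, -0.7, 0.3]
finger_gap: 0.0479
t 8.87 org [62.9 15.2  9.3] f [-0.4 -0.7  0.3] gap 47.9 q [ 0.27  0.54  1.71 -0.33  1.11  0.71]
```

```bash
python3 -m jog '{"slide":[[1,0,-2],[1,0,-2],[1,0,-2],[1,0,-2],[1,0,-2]],"delta_rot":[[0,0,0],[0,0,0],[0,0,0],[0,0,0],[0,0,0]],"hand":[40,30,15,10,10]}' 70
python3 -m jog '{"slide":[[0,0,0],[0,0,0],[0,0,0],[0,0,0]],"delta_rot":[[0,0,0],[0,0,0],[0,0,0],[0,0,0]],"hand":[10,10,10,10]}'
python3 -c "
from h import *
st()
p=env.get_image('wrist');cv2.imwrite('pics/w8.png',p['image'])"
```

```text
time: 9.28
ee_pos: [0.6434, 0.0992, 0.0143]
tool_rot: [[0.966, -0.241, -0.088], [-0.257, -0.909, -0.329], [-0.0, 0.341, -0.94]]
wrist_force: [1.1, 0.6, 2.1]
finger_gap: 0.0179
time: 9.62
ee_pos: [0.6433, 0.0992, 0.0142]
tool_rot: [[0.966, -0.241, -0.088], [-0.257, -0.909, -0.329], [-0.0, 0.341, -0.94]]
wrist_force: [2.8, 0.8, 4.7]
finger_gap: 0.0179
t 9.62 org [66.6 17.9 14.2] f [2.8 0.8 4.7] gap 17.9 q [ 0.27  0.54  1.7  -0.33  1.11  0.71]
```

View pics/w8.png

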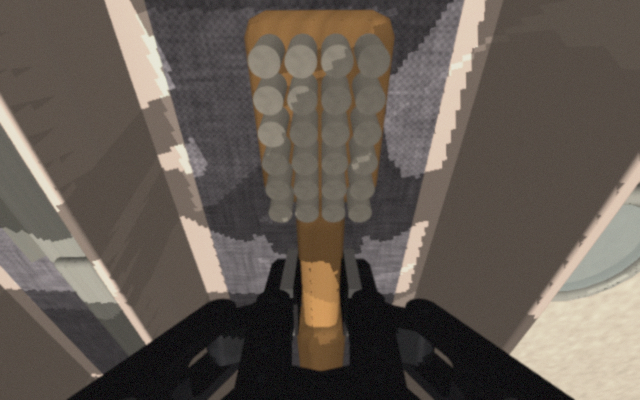

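```bash
cat > plan.py <<'E'
from h import *
# brush outline rel to centre (y,z)
def outline():
    P=[]
    for a,b,h in [(-135,-15,28),(-15,65,24),(65,135,29)]:
        for y in np.linspace(a,b,60):
            for z in (0,h): P.append((y,z))
    for z in np.linspace(0,28,15): P.append((-135,z))
    for z in np.linspace(0,29,15): P.append((135,z))
    return np.array(P)
C0=np.array([-4.5,4.]); G0=np.array([17.9,14.2])
def d2rect(P,y0,y1,z0,z1):
    dx=np.maximum(np.maximum(y0-P[:,0],P[:,0]-y1),0);dz=np.maximum(np.maximum(z0-P[:,1],P[:,1]-z1),0)
    return np.hypot(dx,dz).min()
def pose(th,ty,tz):
    """tilt deg, tail-bottom corner at (ty,tz) org mm -> tcp, clearances"""
    a=np.radians(th);R=np.array([[np.cos(a),-np.sin(a)],[np.sin(a),np.cos(a)]])
    T0=np.array([-135.,0]);c=np.array([ty,tz])-R@T0
    P=c+outline()@R.T
    g=c+R@(G0-C0)
    # gripper body: tool axis at lean 20-th, body from 73..170 behind tcp, +-43
    l=np.radians(20-th);ax=np.array([np.sin(l),np.cos(l)]);n=np.array([ax[1],-ax[0]])
    B=np.array([g+ax*s+n*w for s in np.linspace(73,180,25) for w in np.linspace(-43,43,20)])
    F=np.array([g+ax*s+n*w for s in np.linspace(0,73,25) for w in (-12,12)])
    tray=lambda Q:d2rect(Q,-145,-27,72,100.5); 
    cl=dict(tray=tray(P),wall=d2rect(P,145,149,0,72),back=P[:,0].min()+145 if P[:,1].min()<72 else 99,floor=P[:,1].min()-4,btray=tray(B),bwall=d2rect(B,145,149,0,72),ftray=tray(F))
    return g,{k:round(float(v)) for k,v in cl.items()}
E
python3 - <<'E'
from plan import *
seq=[(0,-139.5,4),(5,-137,8),(10,-134,9),(15,-130,9),(18,-125,10),(20,-115,13),(22,-95,18),(24,-75,24),(26,-55,32),(28,-35,42),(28,-15,55),(28,5,75),(28,15,110),(28,15,150),(28,15,190),(28,15,210)]
for s in seq:
    g,c=pose(*s);print(s,np.round(g),c)
E
```

```text
(0, -139.5, 4) [18. 14.] {'tray': 40, 'wall': 14, 'back': 6, 'floor': 0, 'btray': 29, 'bwall': 57, 'ftray': 50}
(5, -137, 8) [19. 32.] {'tray': 26, 'wall': 13, 'back': 6, 'floor': 4, 'btray': 27, 'bwall': 68, 'ftray': 43}
(10, -134, 9) [19. 46.] {'tray': 15, 'wall': 13, 'back': 6, 'floor': 5, 'btray': 30, 'bwall': 81, 'ftray': 38}
(15, -130, 9) [19. 60.] {'tray': 6, 'wall': 16, 'back': 8, 'floor': 5, 'btray': 37, 'bwall': 95, 'ftray': 35}
(18, -125, 10) [22. 68.] {'tray': 1, 'wall': 25, 'back': 11, 'floor': 6, 'btray': 43, 'bwall': 103, 'ftray': 37}
(20, -115, 13) [29. 76.] {'tray': 0, 'wall': 33, 'back': 20, 'floor': 9, 'btray': 51, 'bwall': 106, 'ftray': 44}
(22, -95, 18) [47. 86.] {'tray': 0, 'wall': 40, 'back': 40, 'floor': 14, 'btray': 64, 'bwall': 106, 'ftray': 62}
(24, -75, 24) [65. 97.] {'tray': 0, 'wall': 46, 'back': 59, 'floor': 20, 'btray': 80, 'bwall': 110, 'ftray': 79}
(26, -55, 32) [ 82. 110.] {'tray': 0, 'wall': 52, 'back': 78, 'floor': 28, 'btray': 97, 'bwall': 119, 'ftray': 97}
(28, -35, 42) [ 99. 125.] {'tray': 0, 'wall': 58, 'back': 97, 'floor': 38, 'btray': 117, 'bwall': 132, 'ftray': 117}
(28, -15, 55) [119. 138.] {'tray': 0, 'wall': 60, 'back': 117, 'floor': 51, 'btray': 140, 'bwall': 142, 'ftray': 139}
(28, 5, 75) [139. 158.] {'tray': 19, 'wall': 68, 'back': 99, 'floor': 71, 'btray': 168, 'bwall': 159, 'ftray': 164}
(28, 15, 110) [149. 193.] {'tray': 42, 'wall': 95, 'back': 99, 'floor': 106, 'btray': 201, 'bwall': 192, 'ftray': 188}
(28, 15, 150) [149. 233.] {'tray': 65, 'wall': 130, 'back': 99, 'floor': 146, 'btray': 234, 'bwall': 232, 'ftray': 210}
(28, 15, 190) [149. 273.] {'tray': 99, 'wall': 165, 'back': 99, 'floor': 186, 'btray': 269, 'bwall': 271, 'ftray': 237}
(28, 15, 210) [149. 293.] {'tray': 117, 'wall': 183, 'back': 99, 'floor': 206, 'btray': 287, 'bwall': 291, 'ftray': 252}
```

Run:
```python
from plan import *
seq=[(0,-139.5,4),(5,-136,7),(10,-132,7),(14,-126,7),(15,-110,8),(16,-90,10),(18,-70,13),(20,-50,18),(22,-30,26),(24,-10,36),(26,5,50),(26,15,70),(26,15,110),(26,15,150),(26,15,215)]
for s in seq:
    g,c=pose(*s);print(s,np.round(g),c, [round(float(x),1) for x in g-G0])
for s in seq[3],seq[5],seq[7],seq[9],seq[11],seq[14]:
    g,c=pose(*s); print(s[0]);go([66,g[0],g[1]],toolR(20-s[0]))
```

```text
(0, -139.5, 4) [18. 14.] {'tray': 40, 'wall': 14, 'back': 6, 'floor': 0, 'btray': 29, 'bwall': 57, 'ftray': 50} [0.0, 0.0]
(5, -136, 7) [20. 31.] {'tray': 27, 'wall': 12, 'back': 7, 'floor': 3, 'btray': 27, 'bwall': 67, 'ftray': 44} [2.0, 16.7]
(10, -132, 7) [21. 44.] {'tray': 18, 'wall': 11, 'back': 8, 'floor': 3, 'btray': 30, 'bwall': 78, 'ftray': 40} [3.3, 30.2]
(14, -126, 7) [24. 55.] {'tray': 11, 'wall': 9, 'back': 12, 'floor': 3, 'btray': 35, 'bwall': 87, 'ftray': 41} [6.4, 40.8]
(15, -110, 8) [39. 59.] {'tray': 12, 'wall': 4, 'back': 28, 'floor': 4, 'btray': 46, 'bwall': 79, 'ftray': 55} [21.5, 44.4]
(16, -90, 10) [58. 63.] {'tray': 14, 'wall': 5, 'back': 47, 'floor': 6, 'btray': 61, 'bwall': 72, 'ftray': 74} [40.6, 49.0]
(18, -70, 13) [77. 71.] {'tray': 15, 'wall': 10, 'back': 66, 'floor': 9, 'btray': 78, 'bwall': 74, 'ftray': 92} [58.6, 57.1]
(20, -50, 18) [94. 81.] {'tray': 15, 'wall': 16, 'back': 85, 'floor': 14, 'btray': 95, 'bwall': 83, 'ftray': 109} [76.5, 67.2]
(22, -30, 26) [112.  94.] {'tray': 14, 'wall': 23, 'back': 105, 'floor': 22, 'btray': 114, 'bwall': 97, 'ftra
[... 579 characters left out ...]
 {'tray': 65, 'wall': 127, 'back': 99, 'floor': 146, 'btray': 234, 'bwall': 228, 'ftray': 210} [134.1, 214.0]
(26, 15, 215) [152. 293.] {'tray': 122, 'wall': 186, 'back': 99, 'floor': 211, 'btray': 291, 'bwall': 292, 'ftray': 254} [134.1, 279.0]
14
slide [-0.6, 7.9, -40.4] rot [0.2432, -0.0001, 0.0018] | dist 41 deg 14
16
slide [-0.5, -21.5, -59.8] rot [0.2781, -0.0001, 0.0018] | dist 64 deg 16
20
slide [-0.5, -49.0, -89.2] rot [0.3479, -0.0001, 0.0018] | dist 102 deg 20
24
slide [-0.4, -72.6, -127.5] rot [0.4178, 0.0, 0.0018] | dist 147 deg 24
26
slide [-0.4, -80.4, -171.6] rot [0.4527, 0.0, 0.0018] | dist 190 deg 26
26
slide [-0.4, -30.9, -307.9] rot [0.4527, 0.0, 0.0018] | dist 309 deg 26
```

```bash
python3 -m jog '{"slide":[[0,3.8,-16],[0,7.2,-29.5],[0,8.7,-41.5],[0,8.7,-41.5],[0,8.7,-41.5]],"delta_rot":[[0.087,0,0],[0.175,0,0],[0.262,0,0],[0.262,0,0],[0.262,0,0]],"hand":[10,10,10,10,10]}'
python3 -c "
from h import *
st()
p=env.get_image('wrist');cv2.imwrite('pics/w9.png',p['image'])
p=env.get_image('side');cv2.imwrite('pics/d9.png',cv2.resize(p['image'][150:300,220:420],None,fx=3.5,fy=3.5,interpolation=2))
from plan import *
for s in [(16.5,-105,8),(17,-85,11),(19,-65,15)]:
  g,c=pose(*s);print(s,c);go([66.5,g[0],g[1]],toolR(20-s[0]))"
```

```text
time: 10.08
ee_pos: [0.6434, 0.1031, 0.0556]
tool_rot: [[0.966, -0.258, -0.025], [-0.26, -0.962, -0.085], [-0.002, 0.088, -0.996]]
wrist_force: [-0.7, 0.6, -0.5]
finger_gap: 0.0182
t 10.08 org [65.6 21.7 55.6] f [-0.7  0.6 -0.5] gap 18.2 q [ 0.16  0.4   1.77 -0.09  1.01  0.48]
(16.5, -105, 8) {'tray': 11, 'wall': 10, 'back': 32, 'floor': 4, 'btray': 49, 'bwall': 82, 'ftray': 58}
slide [2.0, -19.5, -10.4] rot [0.0287, 0.0046, 0.0016] | dist 22 deg 2
(17, -85, 11) {'tray': 13, 'wall': 9, 'back': 52, 'floor': 7, 'btray': 65, 'bwall': 75, 'ftray': 78}
slide [2.0, -38.6, -16.4] rot [0.0375, 0.0047, 0.0015] | dist 42 deg 2
(19, -65, 15) {'tray': 14, 'wall': 14, 'back': 71, 'floor': 11, 'btray': 82, 'bwall': 79, 'ftray': 96}
slide [1.9, -55.7, -27.1] rot [0.0724, 0.0047, 0.0015] | dist 62 deg 4
```

View pics/w9.png

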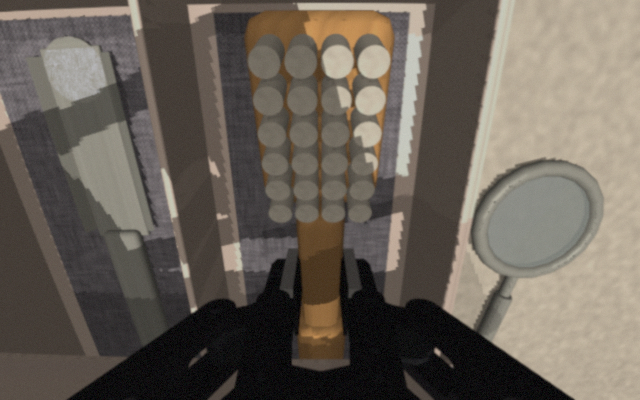

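View pics/d9.png

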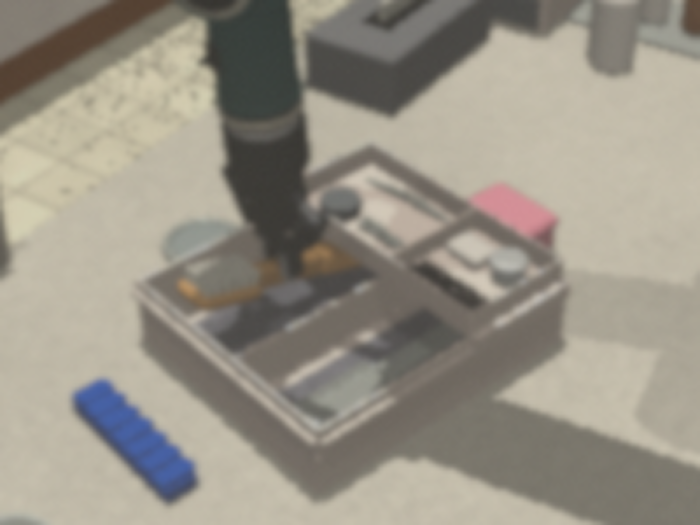

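```bash
python3 -m jog '{"slide":[[1,-10,-6],[2,-19.5,-10.5],[2,-29,-13.5],[2,-38.5,-16.5],[2,-47,-22]],"delta_rot":[[0.015,0,0],[0.029,0,0],[0.033,0,0],[0.038,0,0],[0.055,0,0]],"hand":[10,10,10,10,10]}'
python3 -c "
from plan import *
st()
p=env.get_image('wrist');cv2.imwrite('pics/w10.png',p['image'])
st()
for s in [(19,-65,15),(20,-50,19),(22,-30,28),(24,-10,39),(25,5,55),(25,12,75)]:
  g,c=pose(*s);print(s,c);go([66.5,g[0],g[1]],toolR(20-s[0]))"
```

```text
time: 10.6
ee_pos: [0.6585, 0.1534, 0.0728]
tool_rot: [[0.967, -0.255, -0.011], [-0.256, -0.966, -0.03], [-0.003, 0.031, -1.0]]
wrist_force: [0.4, 1.1, -1.3]
finger_gap: 0.0181
t 10.6 org [67.2 74.2 72.8] f [ 0.4  1.1 -1.3] gap 18.1 q [ 0.21  0.41  1.72 -0.03  1.03  0.48]
t 10.65 org [68.1 75.5 74.5] f [ 1.1  1.5 -0.2] gap 18.3 q [ 0.21  0.41  1.72 -0.03  1.03  0.48]
(19, -65, 15) {'tray': 14, 'wall': 14, 'back': 71, 'floor': 11, 'btray': 82, 'bwall': 79, 'ftray': 96}
slide [-1.6, -5.0, -1.5] rot [0.011, 0.0007, 0.0032] | dist 5 deg 1
(20, -50, 19) {'tray': 14, 'wall': 17, 'back': 85, 'floor': 15, 'btray': 96, 'bwall': 84, 'ftray': 109}
slide [-1.6, -18.7, -8.5] rot [0.0285, 0.0007, 0.0032] | dist 21 deg 2
(22, -30, 28) {'tray': 12, 'wall': 25, 'back': 105, 'floor': 24, 'btray': 115, 'bwall': 99, 'ftray': 127}
slide [-1.5, -36.0, -23.0] rot [0.0634, 0.0008, 0.0032] | dist 43 deg 4
(24, -10, 39) {'tray': 9, 'wall': 33, 'back': 124, 'floor': 35, 'btray': 136, 'bwall': 114, 'ftray': 145}
slide [-1.5, -53.1, -39.4] rot [0.0983, 0.0008, 0.0032] | dist 66 deg 6
(25, 5, 55) {'tray': 20, 'wall': 44, 'back': 138, 'floor': 51, 'btray': 157, 'bwall': 132, 'ftray': 161}
slide [-1.4, -66.2, -58.2] rot [0.1157, 0.0008, 0.0031] | dist 88 deg 7
(25, 12, 75) {'tray': 27, 'wall': 59, 'back': 99, 'floor': 71, 'btray': 175, 'bwall': 151, 'ftray': 173}
slide [-1.4, -72.7, -78.4] rot [0.1157, 0.0008, 0.0031] | dist 107 deg 7
```

View pics/w10.png

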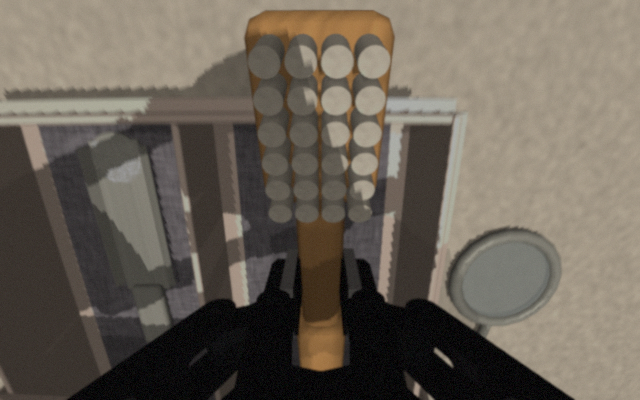

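```bash
python3 -m jog '{"slide":[[-1,-10,-4],[-1,-19,-8.5],[-1,-36,-21],[-1,-53,-36],[-1,-67,-55]],"delta_rot":[[0.011,0,0],[0.028,0,0],[0.06,0,0],[0.09,0,0],[0.11,0,0]],"hand":[10,10,10,10,10]}'
python3 -m jog '{"slide":[[0,0,0],[0,0,0]],"delta_rot":[[0,0,0],[0,0,0]],"hand":[10,10]}'
python3 -c "
from plan import *
st()
p=env.get_image('side');cv2.imwrite('pics/d11.png',cv2.resize(p['image'][150:300,220:420],None,fx=3.5,fy=3.5,interpolation=2))
p=env.get_image('scene');cv2.imwrite('pics/s11.png',cv2.resize(p['image'][120:300,270:450],None,fx=3.3,fy=3.3,interpolation=2))"
```

```text
time: 11.07
ee_pos: [0.6745, 0.2186, 0.1257]
tool_rot: [[0.966, -0.257, 0.016], [-0.257, -0.963, 0.077], [-0.005, -0.079, -0.997]]
wrist_force: [0.8, -0.3, -1.7]
finger_gap: 0.018
time: 11.23
ee_pos: [0.677, 0.2185, 0.1288]
tool_rot: [[0.967, -0.255, 0.022], [-0.256, -0.964, 0.076], [0.002, -0.08, -0.997]]
wrist_force: [0.1, -0.6, -0.5]
finger_gap: 0.0182
t 11.23 org [ 68.2 141.8 128.8] f [ 0.1 -0.6 -0.5] gap 18.2 q [0.24 0.38 1.65 0.08 1.07 0.47]
```

View pics/d11.png

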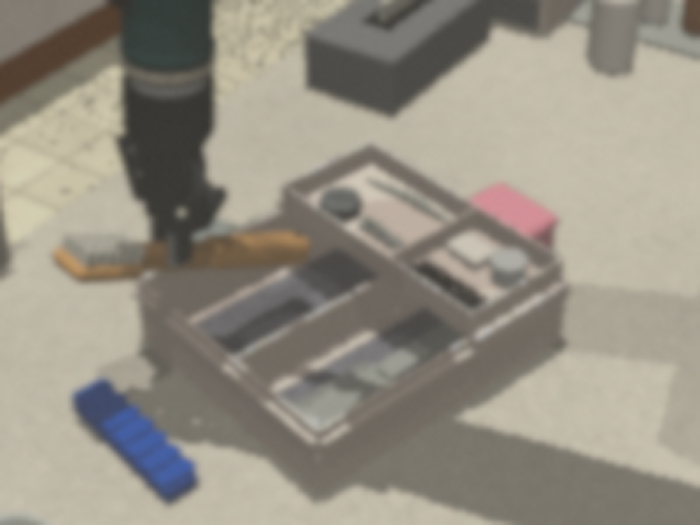

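View pics/s11.png

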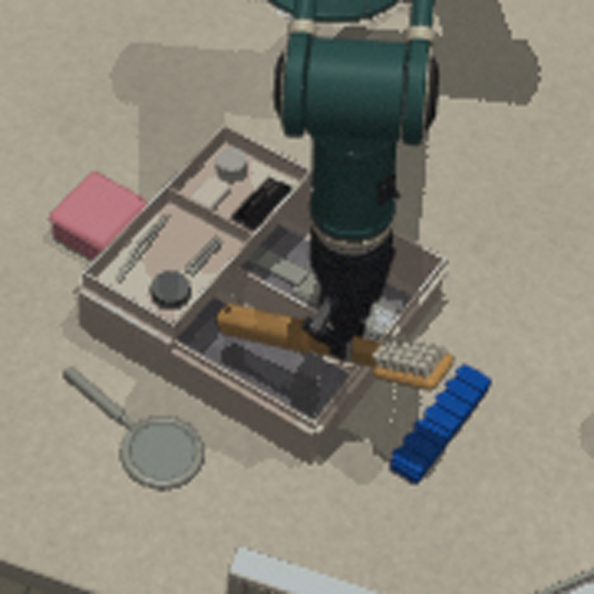

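```bash
python3 -m jog '{"slide":[[0,-10,-30],[0,-14,-65],[0,-14,-100],[0,-14,-135],[0,-14,-165]],"delta_rot":[[0,0,0],[0,0,0],[0,0,0],[0,0,0],[0,0,0]],"hand":[10,10,10,10,10]}'
python3 -m jog '{"slide":[[0,0,-6],[0,0,-10],[0,0,-10],[0,0,-10]],"delta_rot":[[-0.05,0,0],[-0.1,0,0],[-0.15,0,0],[-0.15,0,0]],"hand":[10,10,10,10]}'
python3 -m jog '{"slide":[[0,0,0],[0,0,0],[0,0,0],[0,0,0],[0,0,0]],"delta_rot":[[0,0,0],[0,0,0],[0,0,0],[0,0,0],[0,0,0]],"hand":[10,10,10,10,10]}'
python3 - <<'E'
from plan import *
s=env.read_state();R=np.array(s["tool_rot"]);p=np.array(s["ee_pos"]);st()
th=20-np.degrees(np.arcsin(-(Ro.from_euler('z',-np.load('org.npy')[2]).as_matrix()@R)[1,2]));print("tilt",th)
y=Ro.from_euler('z',np.load('org.npy')[2]).as_matrix()@[0,np.cos(np.radians(th)),np.sin(np.radians(th))]
off=G0-C0; a=np.radians(th)
for n,yy,zz in [("head",135,8),("tail",-135,14),("tailbottom",-135,0)]:
    d=np.array([yy,zz])-off; print(n,"z",round(p[2]*1000+d[0]*np.sin(a)+d[1]*np.cos(a)))
for n in ['side','scene','wrist']:
    q=env.get_image(n);cv2.imwrite(f'pics/{n}12.png',q['image'])
    for k in ['brush_head','brush_tail']:
        for r in env.spot_point(q,k)[:1]: print(n,k,r['conf'],np.round(r['pixel']))
    yd=np.array([0,np.cos(a),np.sin(a)]);zd=np.array([0,-np.sin(a),np.cos(a)])
    W=Ro.from_euler('z',np.load('org.npy')[2]).as_matrix()
    print(n,"pred head,tail",np.round(proj(q,[p+W@(yd*(135-off[0])+zd*(8-off[1]))/1000,p+W@(yd*(-135-off[0])+zd*(14-off[1]))/1000])))
st()
E
```

```text
time: 11.75
ee_pos: [0.6755, 0.2179, 0.2926]
tool_rot: [[0.966, -0.257, 0.017], [-0.258, -0.963, 0.075], [-0.003, -0.077, -0.997]]
wrist_force: [0.3, -0.2, -1.4]
finger_gap: 0.0179
time: 12.08
ee_pos: [0.6754, 0.2188, 0.3003]
tool_rot: [[0.967, -0.255, -0.023], [-0.256, -0.964, -0.071], [-0.004, 0.074, -0.997]]
wrist_force: [0.4, 0.0, -1.8]
finger_gap: 0.0181
time: 12.5
ee_pos: [0.6756, 0.2174, 0.3015]
tool_rot: [[0.966, -0.257, -0.021], [-0.258, -0.964, -0.069], [-0.002, 0.072, -0.997]]
wrist_force: [0.0, -1.1, -0.7]
finger_gap: 0.018
t 12.5 org [ 67.2 140.4 301.5] f [ 0.  -1.1 -0.7] gap 18.0 q [ 0.31  0.33  1.4  -0.06  1.46  0.57]
tilt 15.876374719625321
head z 330
tail z 262
tailbottom z 249
side brush_head 0.56 [229. 179.]
side brush_tail 0.89 [306. 166.]
side pred head,tail [[228. 179.]
 [306. 168.]]
scene brush_head 0.63 [409. 201.]
scene brush_tail 0.84 [335. 177.]
scene pred head,tail [[413. 201.]
 [337. 177.]]
wrist brush_head 0.89 [319.   8.]
wrist pred head,tail [[320.   8.]
 [320. 397.]]
t 12.95 org [ 67.2 141.1 301.8] f [-0.2 -0.1 -0.5] gap 18.4 q [ 0.31  0.33  1.4  -0.06  1.46  0.57]
```

View pics/scene12.png

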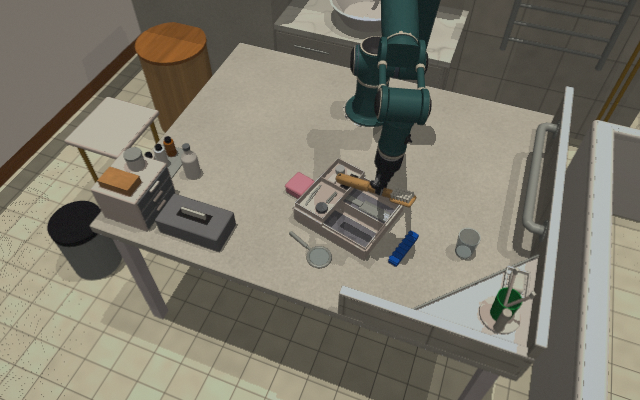

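```bash
python3 -c "
from h import *
env.finish_job(); st()"
```

```text
the job is handed in; nothing more can be done
the job is handed in; nothing more can be done
```

The gripper is holding the brush still above the organiser, and the job was handed in at about 13 s of the 48 s; no verdict is reported.

I pushed the tray about 40 mm to its -y end. Then I gripped the brush by the neck with the tool leaning 20°, tipped the head up about 15° and drew it out slantwise, steepening to about 25°. Last, I lifted it clear and tilted it part of the way back, to about 16°.

**Last checks**
- **Height:** the head tip is at about 330 mm and the tail at about 262 mm, against the 187 mm needed. The lowest edge is at about 249 mm, nearly 15 cm above the tray's rim. These heights come from the arm's position and the grip. The brush ends seen in the scene, side and wrist pictures fell within about 4 px of where that predicts (the tail is not in the wrist view).
- **Grip:** the fingers were steady at about 18 mm on the neck with the 70 N grip setting, and the arm was at rest.
- **Bystanders:** in the final scene picture, all five look unmoved.
- **Shoehorn:** I saw it lying in its lane during the pull. In the last picture the held brush and the arm partly hide that lane, and I did not measure the shoehorn again.

**Disagreement:** my first position for the organiser was off by several mm. Readings from the different pictures disagreed by up to about 12 mm along its length, so I corrected it from a later wrist picture before gripping.

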